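Clip the emergency torch onto its hanging ring

TASK

Hang the orange emergency torch back on its stand: take it by the black grip plate, push its snap hook down over the front bar of the stand's steel ring until the sprung gate flicks shut under the bar, then, still holding it, give it a light upward tug against the shut gate to prove it is caught. Let it back down so the hook rests on the bar and leave it hanging there; push and tug gently, never with more than 25 N, and leave the mug, the tape roll and the loupe where they are.

Things in the scene. Friction and masses are not known exactly. Their poses are not given: they have to be found in the camera images.
- torch: orange and black LED torch, about 150 g, standing upright on its black lens rim (41 mm across), 127 mm high with its hook. Origin: on the underside plane, straight below point grip, z up; the torch's own axis is at x = +8 mm. Orange body 34 mm across up to z = 72 mm, domed to z = 82 mm. The snap hook juts out to +x at the top.
- grip (a point): where to pinch the torch across its y: torch frame (0, 0, 112) mm, in the black upright grip plate on top of the torch, 12 mm thick in y, x = -13 to +19 mm, z = 80 to 124 mm. Fingertips go beside the plate, above the domed body (z = 86 mm or higher). Hook and gate begin at x = +15 mm.
- hook_seat (a point): where the middle of the ring's bar lies when the hook rests on it: torch frame (29, 0, 115.5) mm. The hook is 8 mm round steel: from the plate's top it arches to +x and comes down as a nose (centre x = 43 mm, lower end z = 91 mm). Inside it is 20 mm wide (x = 19 to 39 mm), its flat top at z = 119 mm; its mouth faces down.
- hook_mouth (a point): middle of the way in, just under the gate: torch frame (31, 0, 86) mm. A 7 mm bar goes in if its middle stays within 3 mm of torch x = 31 mm.
- gate_seat (a point): where the middle of the bar lies when the torch is pulled up with the gate shut: torch frame (30, 0, 97.5) mm, 18 mm below hook_seat
- gate (a joint): sprung wire gate across the hook's mouth (rad): 0 = shut, grows as the bar pushes it up and inward (1.4 = folded back). Hinge at torch x = 17, z = 90 mm, 22 mm long, ends at the nose. About 5 N starts it, 6 to 9 N at most; the bar goes some 24 mm in from first touch before the gate flicks shut behind it and the force drops, 5 mm before the bar meets the top of the hook. It cannot open outward.
- stand: dark steel desk stand, fixed, on the green desk mat: round base 132 mm across, 10 mm thick; 18 mm column at x = +42 mm; head block x = 24 to 58, y = -35 to 35, z = 158 to 192 mm with the ring on its front. Origin: centre of the base's underside, z up; -x is the front, where the ring sticks out.
- ring_hinge (a point): middle of the ring's hinge line (along the stand's y), stand frame (10, 0, 175) mm. The ring, a D of 7 mm steel bar, sticks out to the stand's -x: front bar along y, straight for 38 mm, 40 mm from the hinge line; legs at y = -28, +28. Stiff hinge: it stays as last left, up to 0.3 rad above or below level (bar up to 12 mm higher or lower), not measured; yields above 35 N.
- mug: striped mug, 86 mm across, 90 mm high, standing near the work; leave alone; origin under its middle
- tape: roll of brown tape, 96 mm across, 48 mm high, leave alone; origin under its middle
- loupe: hand magnifier, 40x87x12 mm, lying near the work, leave alone; origin under its middle

How it is judged:
On the way, in this order (a step that is already met when the one before it is completed fails the run):
1. the ring's front bar (ring_c5; its point is the bar's middle) pushes the gate of the hook open (value of joint gate above 0.5 rad and contact force between torch and stand above 1 N and x of ring_c5 in the frame of torch between 0.019 and 0.04 m and z of ring_c5 in the frame of torch between 0.085 and 0.119 m), for 0.05 s.
2. the gate has flicked shut behind the bar, which is now inside the hook (value of joint gate below 0.1 rad and x of ring_c5 in the frame of torch between 0.019 and 0.04 m and z of ring_c5 in the frame of torch between 0.095 and 0.119 m), for 0.1 s.
3. the held torch is tugged up: more than 2.5 N between the bar inside the hook and the shut gate (value of joint gate below 0.1 rad and contact force between gate and stand above 2.5 N and contact force between torch and the fingers above 1 N and x of ring_c5 in the frame of torch between 0.019 and 0.04 m and z of ring_c5 in the frame of torch between 0.092 and 0.104 m), for 0.1 s.
At the end, for the whole second after the job is handed in: The torch is let go and hangs by its hook from the ring's front bar (a little sway, under 0.3 m/s, is fine): gate shut (under 0.1 rad), the bar inside the top of the hook (bar's middle at torch x = 19 to 40, z = 107 to 119 mm), clear of the desk, tilted less than 0.7 rad (value of joint gate below 0.1 rad and x of ring_c5 in the frame of torch between 0.019 and 0.04 m and z of ring_c5 in the frame of torch between 0.107 and 0.119 m and contact force between torch and stand above 0.3 N and height (world z) of torch above 0.02 m and angle between torch's own z axis and vertical below 0.7 rad and linear speed of torch below 0.3 m/s); the robot touches nothing.
It fails at once if more than 25 N between the torch and the stand or its ring (contact force between torch and stand above 25 N).
It fails at once if the mug is moved by more than 20 mm (distance of mug from where it was at the start of the episode above 0.02 m).
It fails at once if the tape roll is moved by more than 20 mm (distance of tape from where it was at the start of the episode above 0.02 m).
It fails at once if the loupe is moved by more than 20 mm (distance of loupe from where it was at the start of the episode above 0.02 m).
It also fails if it takes over 64 s, if anything falls off the work surface, if the arm or the gripper's body presses on something with over 40 N, if the wrist force passes 120 N, or if a joint passes its speed limit or range.

ROBOT

A 7-joint arm with a two-finger parallel gripper is mounted at the origin on a cart in front of the work surface, level with it; the furniture and walls round the work are solid. World frame = base frame: x ahead of the robot, y to its left, z up, the work surface at z = 0. Lengths are in m, angles in rad, forces in N, time in s.
With the tool pointing down it reaches from about 0.425 to 0.825 m from the base axis. Payload 3.6 kg.
Tool frame: the origin (TCP) lies at the very end of the fingers, on their centre line; the grasp point (between the pads) lies 19 mm behind it (bot.grip_depth is the distance from the TCP to the grasp point, in m); z points along the fingers, y is the line along which they close (so a half turn about z gives the same grasp; the last joint's range is limited). The gripper opens to 93 mm and grips with 3 to 60 N. Pads are 15 mm wide; open, the fingers measure 128 mm over their backs; the gripper's body (75 mm by 188 mm) begins 65 mm behind the grasp point.
Start: joints at [-1.234, 0.615, -0.013, 1.423, 0.008, 1.103, -0.04], TCP at [0.231, 0.607, 0.219] pointing down, gripper open.
Joint ranges: [-3.12, 3.12], [-0.3, 2.06], [-1.34, 1.32], [0.26, 2.42], [-1.36, 4.5], [0.01, 1.98], [-2.84, 2.84]. Speed limits (rad/s): [2.79, 2.79, 3.14, 3.14, 3.14, 3.14, 3.14].

INTERFACE

Orientations are given as a 3x3 rotation matrix whose columns are the frame's x, y, z axes.
In Python, from cell import bot, optics gives the robot as it stands. The module is installed in compiled form; this text tells all that it offers.
- The arm moves only by the shell command python3 -m inch 'ROWS' [FORCE]. ROWS is JSON, a list of rows, each a list of 3 entries, a list of its own where there are three numbers: the shift along the world's x, y, z in m, then the turn about the world's z in degrees, then the opening, from 0 (shut) to 1 (fully open). In form: [[[x, y, z], twist, gripper], ...]. A call has 1 to 20 rows; each row is the pose to reach, as a shift and turn from the pose commanded when the call began; what a row does not reach only later rows make up. A row lasts 1/8 s, in which the tool goes at most 62.5 mm and 10.7 degrees, less where a joint would pass 70% of its speed; a pose out of reach is approached as far as the arm can. A call with a gripper value outside its range is refused whole. The fingers move at their own pace and stop on an object; FORCE is the grip in N (left out, the last holds). Time passes only in rows, so rows that repeat a pose let the fingers close. It gives the time, the measured TCP pose, the force, the opening and the grip force at its end, in the units of the state.
- bot.read_state(): the state, without advancing time (a new reading comes with each control period).
- optics.get_image(name): name is "scene" or "top"; returns a dict with "pixels" (400x640x3 uint8, red, green, blue), "intrinsics" (3x3 intrinsics, pixels), "rvec" (rotation vector, rad) and "tvec" (3), from world to camera coordinates, as OpenCV has them. Camera axes: x right, y down, z forward; pixel columns grow to the right and rows downward; lengths in m; the calibration is good to about 2 mm. A picture is of the moment at which its call begins. There is no depth.
- bot.finish_job(): hands the job in; it is judged then, once.
The state is a dict: "t": time; "joint_pos": joint angles; "joint_vel": joint speeds; "effort": joint torques, N m; "tcp_pos": TCP position; "tcp_rot": TCP orientation; "contact_force": force on the tool from outside, world axes, zero at the start; "wrist_torque": the same for the moment, N m; "opening": finger opening in m; "gripper_force": force on a finger pad.
Only numpy, scipy, OpenCV 4.12 (cv2) and the standard library are available. Lean on these libraries where they do the work, as an engineer would, in place of code of your own. Each camera call takes 0.05 s, during which the arm holds its last target. There are 200 camera calls.

## Working session

There is one attempt and no reset: what is moved stays moved. The work goes in short steps, Python scripts to look and compute and a shell command to move; the robot and the scene stay as the last step left them, time stands still between calls to the robot, and variables do not carry over. Pictures are saved under pics/ and viewed, at most 10 in all, crops included, and the job is handed in when it is done.

```bash
mkdir -p pics
cat > h.py <<'E'
import numpy as np, cv2
from cell import bot, optics
def cam(n):
    d=optics.get_image(n); d['R']=cv2.Rodrigues(np.array(d['rvec'],float))[0]; d['t']=np.array(d['tvec'],float).ravel(); d['K']=np.array(d['intrinsics'],float); return d
def ray(d,u,v):
    r=d['R'].T@np.linalg.inv(d['K'])@np.array([u,v,1.]); return -d['R'].T@d['t'], r/np.linalg.norm(r)
def onz(d,u,v,z):
    c,r=ray(d,u,v); return c+r*(z-c[2])/r[2]
def tri(d1,p1,d2,p2):
    c1,r1=ray(d1,*p1); c2,r2=ray(d2,*p2)
    s=np.linalg.lstsq(np.c_[r1,-r2],c2-c1,rcond=None)[0]
    a=c1+s[0]*r1;b=c2+s[1]*r2; return (a+b)/2,np.linalg.norm(a-b)
def proj(d,P):
    return cv2.projectPoints(np.array(P,float).reshape(-1,3),np.array(d['rvec'],float),d['t'],d['K'],None)[0].reshape(-1,2)
def save(d,f,crop=None,s=1):
    im=d['pixels'][:,:,::-1]
    if crop: x0,y0,x1,y1=crop; im=im[y0:y1,x0:x1]
    cv2.imwrite('pics/'+f,cv2.resize(im,None,fx=s,fy=s,interpolation=cv2.INTER_CUBIC))
E
python3 - <<'E'
from h import *
for n in('scene','top'):
    d=cam(n); save(d,n+'0.png'); print(n,ray(d,320,200),d['K'][0,0])
s=bot.read_state(); print(s['tcp_pos'],s['tcp_rot'],s['t'],s['opening'])
E
```

```text
scene (array([-0.13430621, -0.4233669 ,  0.99100869]), array([ 0.56386542,  0.48691451, -0.66706075])) 472.9480349124328
top (array([0.41107488, 0.19914131, 1.2909363 ]), array([ 0.11926418, -0.00936898, -0.99281835])) 401.0480110829361
[0.230995   0.60682125 0.21761594] [[-9.34576737e-01  3.55760691e-01 -8.07989147e-04]
 [ 3.55761609e-01  9.34574366e-01 -2.10528349e-03]
 [ 6.14883312e-06 -2.25500050e-03 -9.99997457e-01]] 0.1 0.09312579362934731
```

View pics/scene0.png

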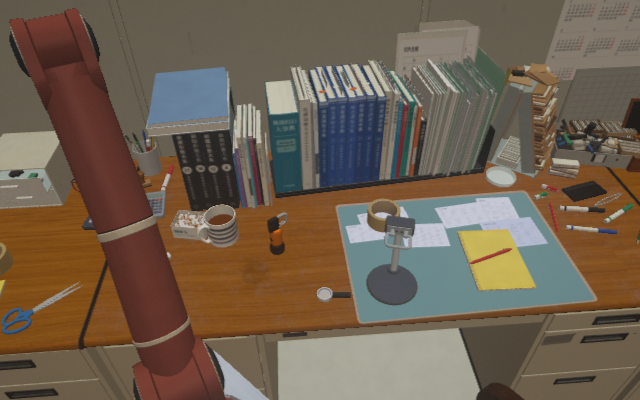

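View pics/top0.png

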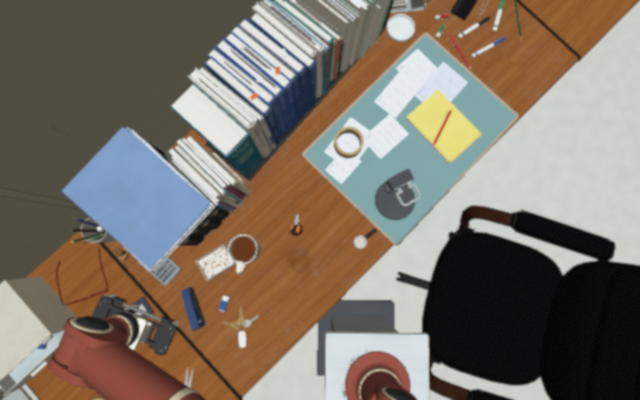

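Scene: torch at about (277,237), mug (221,225), stand base (391,284), ring (398,240), tape (384,215), loupe (333,295). Top: torch (296,225), stand (396,195), ring around (408,190). I'll zoom in on torch and stand.

Run:
```python
from h import *
a=cam('scene');b=cam('top')
A=a['pixels'][190:310,255:425];B=b['pixels'][155:250,280:430]
f=lambda i:cv2.resize(i,(640,int(640*i.shape[0]/i.shape[1])),interpolation=cv2.INTER_CUBIC)
cv2.imwrite('pics/za.png',f(A)[:,:,::-1]);cv2.imwrite('pics/zb.png',f(B)[:,:,::-1])
for n,u,v in(('torch',296,225),('base',396,195)): print(n,onz(b,u,v,0.05 if n=='torch' else .01))
print(onz(a,391,284,.01),onz(a,277,250,0))
for d in(b,a): print([onz(d,u,v,.1).round(3) for u,v in((320,200),(330,200),(320,210))])
```

```text
torch [0.48111711 0.26007374 0.05      ]
base [ 0.58586587 -0.05850869  0.01      ]
[ 0.56511533 -0.05961449  0.01      ] [0.46516525 0.25581203 0.        ]
[array([0.554, 0.188, 0.1  ]), array([0.555, 0.158, 0.1  ]), array([0.524, 0.187, 0.1  ])]
[array([0.619, 0.227, 0.1  ]), array([0.637, 0.205, 0.1  ]), array([0.587, 0.2  , 0.1  ])]
```

View pics/za.png

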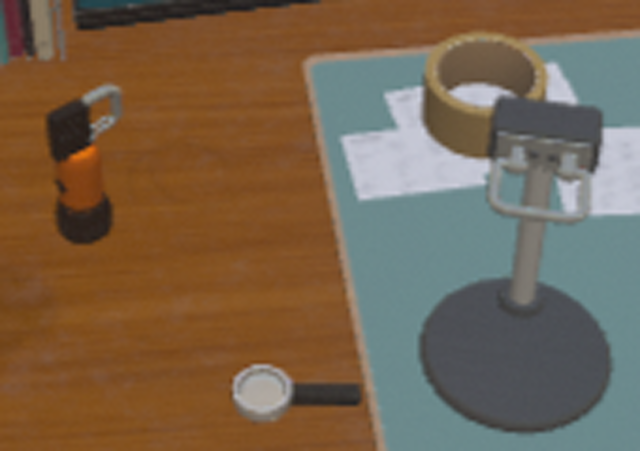

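View pics/zb.png

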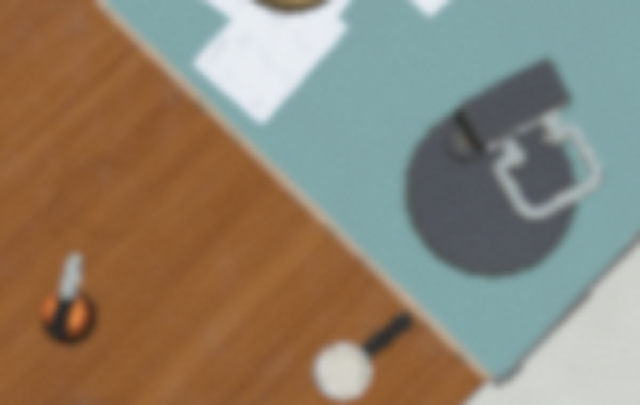

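Scene crop: torch orange body about (276,237), hook tip upper right (286,215); ring front bar from about (387,245) to (410,247). Top crop: torch rim (296,228), hook end (297,215), bar from (404,205) to (421,195). So the torch yaw is about -6° and the ring's front faces the robot. Next I'll measure these more precisely.

```bash
cat >> h.py <<'E'
def orange(d,box):
    x0,y0,x1,y1=box; hsv=cv2.cvtColor(d['pixels'][y0:y1,x0:x1],cv2.COLOR_RGB2HSV)
    return hsv
def zpx(U,V,s,x0,y0): return ((U+.5)/s-.5+x0,(V+.5)/s-.5+y0)
E
python3 - <<'E'
from h import *
a=cam('scene');b=cam('top')
for n,d,(x0,y0,x1,y1) in(('a',a,(262,205,300,262)),('b',b,(284,208,310,242))):
    p=d['pixels'][y0:y1,x0:x1]; h=cv2.cvtColor(p,cv2.COLOR_RGB2HSV)
    g=cv2.cvtColor(p,cv2.COLOR_RGB2GRAY)
    o=((h[...,1]>200)&(h[...,2]>150)).astype(np.uint8)
    k=(g<55).astype(np.uint8)
    m=(h[...,1]<70)&(g>90)
    for nm,mm in(('or',o),('bk',k),('grey',m)):
        ys,xs=np.nonzero(mm)
        if len(xs): print(n,nm,len(xs),xs.mean()+x0,ys.mean()+y0,xs.min()+x0,xs.max()+x0,ys.min()+y0,ys.max()+y0)
    full=np.where(o,'o',np.where(k,'#',np.where(m,'+','.')))
    print('\n'.join(f'{y0+i} '+''.join(r) for i,r in enumerate(full)))
# ring bar
fa=lambda U,V:zpx(U,V,640/170,255,190); fb=lambda U,V:zpx(U,V,640/150,280,155)
L=tri(a,fa(497,210),b,fb(531,214)); Rr=tri(a,fa(584,217),b,fb(600,173)); print(L,Rr)
m=(L[0]+Rr[0])/2; d=Rr[0]-L[0]; print('bar mid',m,'len',np.linalg.norm(d),'dir deg',np.degrees(np.arctan2(d[1],d[0])))
H=tri(a,fa(112,88),b,fb(75,256)); print('hook top nose',H)
E
```

```text
a or 24 277.0833333333333 231.04166666666666 274 280 229 233
a bk 270 274.89259259259256 236.14814814814815 268 284 217 254
a grey 55 281.8727272727273 217.47272727272727 266 286 205 226
205 ....++................................
206 ......................................
207 ......................................
208 ......................................
209 ......................................
210 ......................................
211 ......................................
212 ......................................
213 ...................+++++..............
214 .................++++++++.............
215 ................+++++..++.............
216 ...............++++....++.............
217 ............###.+......++.............
218 ..........######.......++.............
219 ........#########......++.............
220 ......###########......++.............
221 ......##########....++++..............
222 ......###########..++.++..............
223 ......###########++++++...............
224 ......###########.+++.................
225 ......###########.....................
226 ......
[... 2362 characters left out ...]
31 ........###...............
232 ........###...............
233 ........####..............
234 .........#####............
235 ..........................
236 ..........................
237 ..........................
238 ..........................
239 ..........................
240 ..........................
241 ..........................
(array([ 0.53644673, -0.04848192,  0.17263408]), np.float64(0.0003141273108474107)) (array([ 0.56416044, -0.09395099,  0.17517887]), np.float64(3.2153581700107904e-05))
bar mid [ 0.55030359 -0.07121645  0.17390648] len 0.05331006535943348 dir deg -58.63740437422631
hook top nose (array([0.50669427, 0.25539841, 0.11368365]), np.float64(0.0035148031125339114))
```

Run:
```python
from h import *
a=cam('scene');b=cam('top')
p=b['pixels'][208:242,284:310]; h=cv2.cvtColor(p,cv2.COLOR_RGB2HSV); g=cv2.cvtColor(p,cv2.COLOR_RGB2GRAY)
m=((h[...,1]<70)&(g>90)); ys,xs=np.nonzero(m)
W=np.array([onz(b,x+284,y+208,.121) for x,y in zip(xs,ys)])[:,:2]
v=cv2.fitLine(W.astype(np.float32),cv2.DIST_L2,0,.01,.01).ravel(); print('hook yaw',np.degrees(np.arctan2(v[1],v[0])),v[2:])
tip=onz(b,297.2,214.5,.117); st=onz(b,295.5,225.5,.121); print(tip,st)
# silhouette in top: orange hue & black vs wood: rows of saturation/hue
print('rim scene',onz(a,277,254.5,0), onz(a,277,249,.0))
for yaw in(-5,-10,-15):
    R=np.array([np.cos(np.radians(yaw)),np.sin(np.radians(yaw))]); c=tip[:2]-.047*R
    T=lambda x,z:np.r_[c+x*R,z]
    print(yaw,c,'axis',c+.008*R,'scene: axis0,axis.075,nose top,nose low,plate back top',proj(a,[T(.008,0),T(.008,.075),T(.047,.12),T(.043,.091),T(-.013,.124)]).round(1).tolist(),'top axis.08',proj(b,[T(.008,.08),T(.008,.01)]).round(1).tolist())
```

```text
hook yaw -10.160316 [0.49201438 0.2565485 ]
[0.50808293 0.25407432 0.117     ] [0.47563377 0.25800127 0.121     ]
rim scene [0.45310994 0.24403021 0.        ] [0.46787545 0.25846075 0.        ]
-5 [0.46126178 0.25817064] axis [0.46923133 0.25747339] scene: axis0,axis.075,nose top,nose low,plate back top [[277.6, 248.9], [275.7, 230.2], [285.6, 211.2], [285.1, 219.6], [268.4, 221.1]] top axis.08 [[296.3, 228.4], [297.3, 229.5]]
-10 [0.46179696 0.26223578] axis [0.46967542 0.2608466 ] scene: axis0,axis.075,nose top,nose low,plate back top [[276.8, 248.2], [275.0, 229.6], [285.6, 211.2], [285.0, 219.6], [267.1, 220.1]] top axis.08 [[295.2, 228.2], [296.3, 229.3]]
-15 [0.46268441 0.26623881] axis [0.47041182 0.26416826] scene: axis0,axis.075,nose top,nose low,plate back top [[276.2, 247.5], [274.3, 228.8], [285.6, 211.2], [284.9, 219.5], [266.1, 219.0]] top axis.08 [[294.1, 228.0], [295.2, 229.1]]
```

Torch origin is about (0.460, 0.258) with yaw about -8°, and the rim and hook are consistent with that to 2–3 mm. I'll move above it.

```bash
python3 -m inch '[[[0.03,-0.045,0],2,1],[[0.06,-0.09,0],5,1],[[0.09,-0.135,0],8,1],[[0.12,-0.18,0],11,1],[[0.15,-0.225,0],13,1],[[0.18,-0.27,0],13,1],[[0.21,-0.315,0],13,1],[[0.23,-0.348,0],13,1],[[0.23,-0.348,-0.02],13,1],[[0.23,-0.348,-0.02],13,1],[[0.23,-0.348,-0.02],13,1]]'
python3 - <<'E'
from h import *
s=bot.read_state(); print(s['tcp_pos'],s['tcp_rot'],s['contact_force'])
a=cam('scene');b=cam('top')
f=lambda i:cv2.resize(i,(480,480),interpolation=cv2.INTER_CUBIC)
cv2.imwrite('pics/c.png',np.hstack([f(a['pixels'][170:270,225:325]),f(b['pixels'][185:265,255:335])])[:,:,::-1][:, :])
im=cv2.imread('pics/c.png'); cv2.imwrite('pics/c.png',cv2.resize(im,(800,400)))
E
```

```text
t: 1.78
tcp_pos: [0.4611, 0.2603, 0.1991]
tcp_rot: [[-0.991, 0.135, 0.0], [0.135, 0.991, 0.001], [-0.0, 0.001, -1.0]]
contact_force: [-0.3, 0.5, 0.3]
opening: 0.0931
gripper_force: 0.0
[0.46113404 0.2603403  0.19914379] [[-9.90844931e-01  1.35004347e-01  3.84936041e-04]
 [ 1.35004588e-01  9.90844733e-01  6.89727706e-04]
 [-2.88295610e-04  7.35381333e-04 -9.99999688e-01]] [-0.2509759   0.52700798  0.27045753]
```

View pics/c.png

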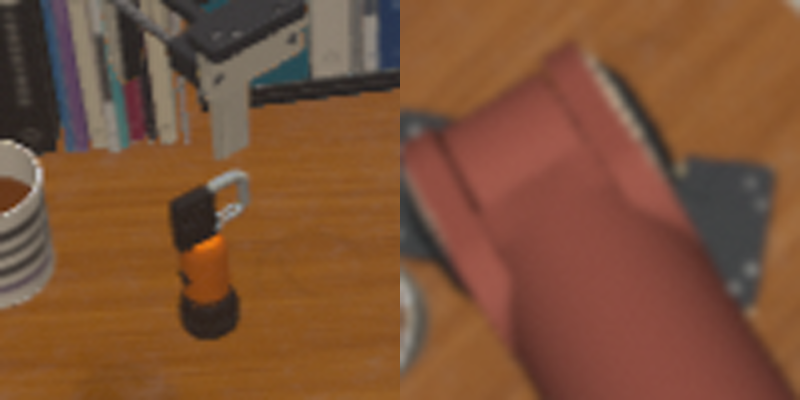

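The left panel shows the finger above the torch and the mug well clear on the left; the arm hides the torch in the top view. I'll check where the fingertip should project.

Run:
```python
from h import *
a=cam('scene'); s=bot.read_state(); p=s['tcp_pos'];y=np.array(s['tcp_rot'])[:,1]
q=proj(a,[p,p+.047*y,p-.047*y,p-.064*y, np.r_[p[:2],.124],np.r_[p[:2],.0]]); print((q.round(1)).tolist()); print(((q-[225,170])*4).round().tolist())
```

```text
[[269.3, 196.9], [258.3, 188.0], [280.8, 206.3], [285.1, 209.7], [271.6, 218.3], [274.9, 250.0]]
[[177.0, 108.0], [133.0, 72.0], [223.0, 145.0], [241.0, 159.0], [186.0, 193.0], [200.0, 320.0]]
```

The prediction matches the visible finger, and the plate's grip point sits under the TCP. I'll descend, grip and lift.

```bash
python3 -m inch '[[[0,0,-0.03],0,1],[[0,0,-0.06],0,1],[[0,0,-0.09],0,1],[[0,0,-0.1055],0,1],[[0,0,-0.1055],0,1],[[0,0,-0.1055],0,0],[[0,0,-0.1055],0,0],[[0,0,-0.1055],0,0],[[0,0,-0.1055],0,0],[[0,0,-0.1055],0,0],[[0,0,-0.1055],0,0],[[0,0,-0.1055],0,0],[[0,0,-0.1055],0,0]]' 55
```

```text
t: 3.55
tcp_pos: [0.4612, 0.2595, 0.0931]
tcp_rot: [[-0.991, 0.136, -0.0], [0.136, 0.991, -0.0], [0.0, -0.0, -1.0]]
contact_force: [-0.7, 0.4, 0.1]
opening: 0.0176
gripper_force: 0.1
```

```bash
python3 -m inch '[[[0,0,0],0,0],[[0,0,0],0,0],[[0,0,0],0,0],[[0,0,0],0,0],[[0,0,0.02],0,0],[[0,0,0.04],0,0],[[0,0,0.06],0,0]]' 55
python3 - <<'E'
from h import *
s=bot.read_state(); print(s['contact_force'],s['opening'],s['gripper_force'])
E
```

```text
t: 4.42
tcp_pos: [0.4608, 0.2589, 0.1533]
tcp_rot: [[-0.991, 0.137, -0.001], [0.137, 0.991, -0.001], [0.001, -0.001, -1.0]]
contact_force: [0.8, 0.4, -1.9]
opening: 0.0121
gripper_force: 55.0
[ 0.77953811  0.36742538 -1.87568505] 0.012080290287902652 54.99938428401947
```

The torch is held: opening 12.1 mm, 55 N grip. Now I'll carry it round the front of the stand.

```bash
python3 -m inch '[[[0,-0.02,0.03],0,0],[[0,-0.06,0.057],4,0],[[-0.004,-0.1,0.057],9,0],[[-0.007,-0.14,0.057],14,0],[[-0.01,-0.18,0.057],19,0],[[-0.01,-0.22,0.057],24,0],[[-0.01,-0.26,0.057],29,0],[[-0.007,-0.295,0.057],34,0],[[0,-0.33,0.057],38,0],[[0.006,-0.36,0.057],39,0],[[0.011,-0.3775,0.057],39,0],[[0.011,-0.3775,0.057],39,0],[[0.011,-0.3775,0.057],39,0],[[0.011,-0.3775,0.057],39,0]]'
python3 - <<'E'
from h import *
s=bot.read_state(); print(s['tcp_pos'],np.array(s['tcp_rot'])[:,1])
a=cam('scene');b=cam('top')
f=lambda i,w:cv2.resize(i,(w,450),interpolation=cv2.INTER_CUBIC)
cv2.imwrite('pics/d.png',np.hstack([f(a['pixels'][190:290,335:435],400),f(b['pixels'][150:240,360:440],400)])[:,:,::-1])
np.savez('d.npz',a=a['pixels'],b=b['pixels'])
E
```

```text
t: 6.18
tcp_pos: [0.4721, -0.1164, 0.2101]
tcp_rot: [[-0.854, -0.52, -0.0], [-0.52, 0.854, 0.001], [-0.0, 0.001, -1.0]]
contact_force: [-1.1, -0.3, -1.2]
opening: 0.0118
gripper_force: 55.0
[ 0.47212727 -0.11644959  0.21012269] [-5.19598336e-01  8.54410332e-01  7.43594815e-04]
```

View pics/d.png

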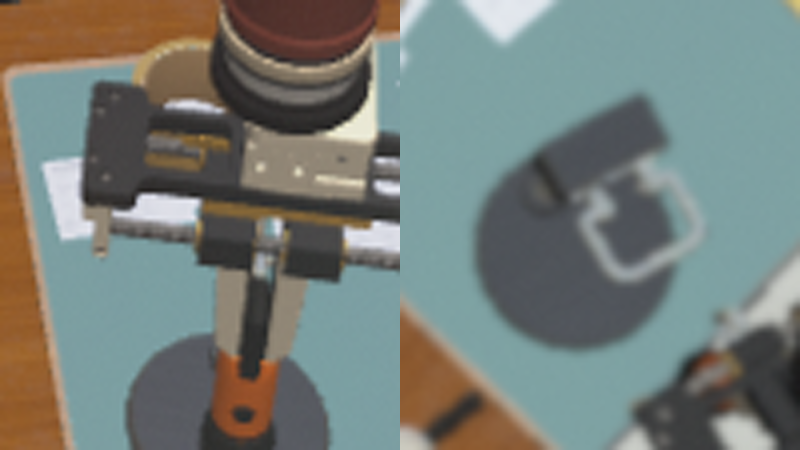

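Left panel: torch held upright, its hook hidden behind the plate. Right panel: hook nose just visible near top pixel (425,214), front-bar middle near (412,200). I'll measure both in the top image so the calibration error cancels.

Run:
```python
from h import *
b=cam('top'); s=bot.read_state(); p=s['tcp_pos']; y=np.array(s['tcp_rot'])[:,1]; x=np.array([y[1],-y[0],0])
T=lambda X,Z:p+x*X+np.array([0,0,Z-.093])
print('pred',proj(b,[T(.047,.115),T(.043,.127),T(.029,.127),T(.019,.127)]).round(1).tolist())
g=cv2.cvtColor(b['pixels'],cv2.COLOR_RGB2GRAY)
h=cv2.cvtColor(b['pixels'],cv2.COLOR_RGB2HSV)
print('gray'); print('\n'.join(f'{v} '+' '.join(f'{k:3d}' for k in g[v,393:436]) for v in range(178,222)))
```

```text
pred [[425.7, 211.6], [427.8, 212.5], [430.6, 217.1], [432.6, 220.4]]
gray
178  83  82  82  81  81  81  80  81  79  80  79  80  79  81  80  81  81  83  88  97 114 135 147 151 151 151 151 151 151 151 151 150 151 151 152 150 151 150 151 150 150 151 150
179  81  82  81  81  80  79  81  80  79  79  81  80  80  81  81  82  86  93  99 109 124 139 148 149 150 150 151 151 151 151 151 150 151 151 151 150 151 150 151 150 151 151 151
180  81  80  80  80  80  80  80  79  79  81  80  81  82  83  88  97 110 118 122 128 136 146 150 150 151 151 149 150 151 151 150 150 150 150 151 151 152 151 151 151 152 150 151
181  80  80  80  79  80  80  79  80  80  80  80  82  84  93 112 130 142 148 142 142 145 150 151 151 150 151 151 151 151 151 150 151 150 151 151 151 151 150 151 151 151 151 150
182  79  80  80  79  80  80  80  80  81  82  86  91 100 116 138 157 163 161 154 151 153 152 151 150 151 151 150 150 150 151 152 152 150 152 151 151 151 151 151 151 151 151 150
183  80  81  81  80  81  81  81  82  85  91 100 107 114 125 144 164 170 168 161 157 158 155 155 152 151 151 151 151 150 151 151 151 151 152 151 1
[... 6018 characters left out ...]
  87  86  85  84  86  88  89  92 100 110 118 126 137 144 148 149 150 152 150 150 151 152 151 150 150 148 144 134 127 132 149 157 151 136 109  78  64  60  61  60  61  60  61
219 104  99  99  99 100 106 109 115 124 134 141 143 148 150 150 151 151 151 150 151 151 150 152 149 144 137 125 110 103 118 140 139 121  99  77  63  61  61  61  60  59  59  60
220 131 126 125 126 129 134 136 141 143 148 150 151 151 152 150 151 152 150 151 151 151 151 149 140 126 109  93  77  75  90 106 106  93  80  69  63  60  61  59  58  57  57  60
221 148 145 143 145 147 149 149 150 150 151 150 151 151 151 150 151 151 151 150 151 151 149 142 125  98  72  61  59  70  80  91  98 104 100  79  64  59  57  57  55  57  57  61
```

Run:
```python
from h import *
b=cam('top'); s=bot.read_state(); p=s['tcp_pos']; y=np.array(s['tcp_rot'])[:,1]; x=np.array([y[1],-y[0],0])
m=onz(b,412,201,.174); l=onz(b,408,203,.174); r=onz(b,416,199,.174); L=onz(b,403.1,205.5,.174);R=onz(b,420.9,196.5,.174)
print(m,np.degrees(np.arctan2(*(r-l)[1::-1])),np.linalg.norm(L-R)); print('tcp target',m-.031*x,'shift',m-.031*x-p, 'yaw',np.degrees(np.arctan2(x[1],x[0])))
```

```text
[ 0.54729276 -0.07063194  0.174     ] -62.705249756214556 0.05726877785030276
tcp target [ 0.52078219 -0.08670023  0.174     ] shift [ 0.0485073   0.03075357 -0.03624148] yaw 31.22041390042035
```

```bash
python3 -m inch '[[[0.017,0.01,0],-1,0],[[0.034,0.02,0],-2,0],[[0.0495,0.0305,0],-2,0],[[0.0495,0.0305,0],-2,0],[[0.0495,0.0305,0],-2,0],[[0.0495,0.0305,0],-2,0]]'
python3 - <<'E'
from h import *
b=cam('top'); a=cam('scene'); s=bot.read_state(); p=s['tcp_pos']; y=np.array(s['tcp_rot'])[:,1]; x=np.array([y[1],-y[0],0])
T=lambda X,Z:p+x*X+np.array([0,0,Z-.093])
print(p,'pred',proj(b,[T(.047,.115),T(.043,.127),T(.029,.127),T(.019,.127)]).round(1).tolist())
f=lambda i:cv2.resize(i,(400,400),interpolation=cv2.INTER_CUBIC)
cv2.imwrite('pics/e.png',np.hstack([f(a['pixels'][200:270,360:430]),f(b['pixels'][175:225,390:440])])[:,:,::-1])
g=cv2.cvtColor(b['pixels'],cv2.COLOR_RGB2GRAY)
print('\n'.join(f'{v} '+' '.join(f'{k:3d}' for k in g[v,393:430]) for v in range(184,214)))
E
```

```text
t: 7.12
tcp_pos: [0.5216, -0.0876, 0.2102]
tcp_rot: [[-0.873, -0.487, 0.0], [-0.487, 0.873, 0.0], [-0.001, 0.0, -1.0]]
contact_force: [-0.8, -0.6, -2.6]
opening: 0.0117
gripper_force: 55.0
[ 0.52162631 -0.0876398   0.21026503] pred [[414.9, 192.7], [416.8, 193.4], [419.4, 198.0], [421.3, 201.4]]
184  82  80  81  82  81  82  86  91 100 109 114 113 109 113 130 154 167 170 166 166 165 164 161 156 152 152 151 151 151 151 151 151 151 151 151 152 151
185  80  81  81  81  85  87  93 100 111 116 109 100  92  93 111 138 160 168 169 168 167 168 166 158 153 152 151 152 152 151 151 151 151 152 151 151 152
186  81  82  82  85  91  99 104 103 103  99  93  86  83  88 107 131 151 163 164 160 159 165 167 163 155 152 152 151 152 151 151 151 152 151 151 152 150
187  79  85  91  98 106 117 121 113  96  87  83  82  83  89 107 126 139 149 150 148 149 156 165 165 158 153 151 151 151 151 151 151 152 152 152 151 148
188  77  97 112 114 123 137 146 135 111  92  83  82  82  85  95 106 115 123 124 130 141 150 161 165 162 155 153 150 152 151 152 151 152 150 150 145 138
189  76 105 119 116 122 145 159 154 132 107
[... 3056 characters left out ...]
  63  62  62  64  66  72  83  92  92  77  53  41  47  55  59  61  61  57  49  35  25  24  29
210  81  71  63  61  66  76  88  87  72  62  62  62  62  63  61  62  62  63  65  69  76  83  87  79  65  48  44  51  58  61  61  59  54  43  31  22  24
211  78  66  57  60  63  72  83  83  71  62  61  62  62  62  62  62  62  62  64  67  71  78  84  85  77  62  46  46  53  59  60  60  59  50  39  29  23
212  79  70  59  59  61  65  71  71  65  61  62  62  62  63  61  61  58  57  59  63  65  70  78  84  85  73  52  42  50  56  60  61  60  57  48  37  29
213  82  75  64  56  59  66  70  68  64  62  62  63  63  62  62  61  57  55  51  55  57  63  71  81  89  84  68  47  44  52  58  61  60  59  52  43  40
```

View pics/e.png

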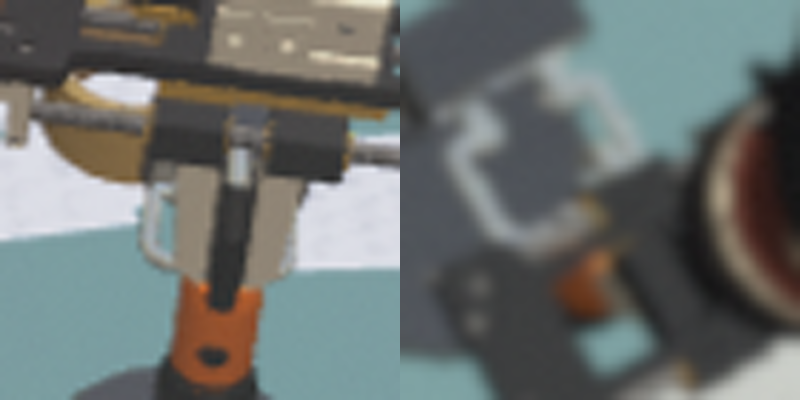

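Right panel: the hook's nose shows near top pixel (415,193), about where it is predicted. I'll lower to just above the bar and compare nose and bar at nearly the same height.

```bash
python3 -m inch '[[[0,0,-0.012],0,0],[[0,0,-0.022],0,0],[[0,0,-0.024],0,0],[[0,0,-0.024],0,0],[[0,0,-0.024],0,0]]'
python3 - <<'E'
from h import *
b=cam('top'); s=bot.read_state(); p=s['tcp_pos']; y=np.array(s['tcp_rot'])[:,1]; x=np.array([y[1],-y[0],0])
y=np.array([-x[1],x[0],0])
T=lambda X,Z,Y=0:p+x*X+y*Y+np.array([0,0,Z-.093])
print(p,s['contact_force'])
for dx in(-.003,0,.003): print(dx,'left/far edge low..high',proj(b,[T(.047+dx,z,.002) for z in(.091,.105,.12)]).round(1).tolist(),proj(b,[T(.043+dx,.091,.004),T(.043+dx,.12,.004),T(.043+dx,.12,-.004)]).round(1).tolist())
g0=cv2.cvtColor(np.load('d.npz')['b'],cv2.COLOR_RGB2GRAY).astype(int); g=cv2.cvtColor(b['pixels'],cv2.COLOR_RGB2GRAY).astype(int)
print('diff, cols 405-425'); print('\n'.join(f'{v} '+' '.join(f'{k:4d}' for k in (g-g0)[v,405:425]) for v in range(184,205)))
E
```

```text
t: 7.85
tcp_pos: [0.5217, -0.0875, 0.1866]
tcp_rot: [[-0.873, -0.487, 0.0], [-0.487, 0.873, -0.0], [-0.0, -0.0, -1.0]]
contact_force: [-2.2, -0.2, 3.3]
opening: 0.0117
gripper_force: 55.0
[ 0.52171319 -0.08751297  0.18653124] [-2.53686893 -0.11427512  3.80883764]
-0.003 left/far edge low..high [[410.6, 196.3], [411.8, 195.7], [413.1, 194.9]] [[410.7, 197.9], [413.2, 196.6], [415.7, 195.2]]
0 left/far edge low..high [[410.1, 195.4], [411.2, 194.7], [412.5, 194.0]] [[410.2, 196.9], [412.6, 195.6], [415.2, 194.2]]
0.003 left/far edge low..high [[409.5, 194.4], [410.7, 193.8], [412.0, 193.0]] [[409.6, 196.0], [412.1, 194.6], [414.6, 193.3]]
diff, cols 405-425
184    0   -1    1    2    2    1    1    1    0    1    1    1    1    2   -1    1    0   -1    0   -2
185    1    1    1    0    0    0   -1    0    0    1    2    0    1    1   -1    2    0    1    0    0
186   -1    1   -1    1    1    1    0    0    1    0    1    0    0   -1    1    1    0    1    1   -1
187    2    0    1    0    0    2    0   -1   -1    2    0    0    1    1    1    2    0    2    0    0
188    0    0    0  
[... 1047 characters left out ...]
5   15   27   20   -2  -32  -64  -91 -103 -107 -101  -91  -85  -91 -107 -109
199    1    0    1   -2   -5   -4   -9  -31  -60  -83  -99 -104 -103  -99  -95  -94  -97 -104 -117 -111
200    0    0    0   -7  -21  -36  -52  -75  -96 -106 -106 -100  -94  -91  -94  -97 -101 -111 -117 -110
201    0   -1   -4  -10  -28  -49  -63  -78  -92  -97  -96  -91  -90  -89  -91  -94 -102 -113 -119 -107
202   -4   -8  -10  -17  -27  -41  -45  -50  -62  -69  -75  -83  -87  -89  -89  -93 -102 -114 -122 -108
203  -16  -26  -26  -24  -26  -25  -21  -20  -31  -49  -65  -80  -85  -84  -90  -95 -103 -114 -121 -114
204  -29  -38  -36  -27  -21  -16   -9   -6  -21  -45  -67  -79  -79  -81  -88  -98 -108 -116 -121 -117
```

The force rose by about 6 N, so the gate has probably just met the bar (bar about 5 mm above level). The nose is roughly 1.5 mm ahead of the prediction, putting the bar at torch x of about 29. I'll back up 4 mm, shift 1.5 mm back, and press on slowly.

```bash
python3 -m inch '[[[0,0,0.004],0,0],[[-0.0013,-0.0007,0.004],0,0],[[-0.0013,-0.0007,0.004],0,0],[[-0.0013,-0.0007,0.004],0,0]]'; python3 -m inch '[[[0,0,-0.002],0,0],[[0,0,-0.004],0,0],[[0,0,-0.004],0,0]]';python3 -m inch '[[[0,0,-0.002],0,0],[[0,0,-0.004],0,0],[[0,0,-0.004],0,0]]'
```

```text
t: 8.4
tcp_pos: [0.5204, -0.0883, 0.1899]
tcp_rot: [[-0.873, -0.487, -0.0], [-0.487, 0.873, -0.0], [0.0, 0.0, -1.0]]
contact_force: [0.6, -0.1, -2.1]
opening: 0.0115
gripper_force: 55.0
t: 8.78
tcp_pos: [0.5206, -0.0883, 0.1865]
tcp_rot: [[-0.873, -0.487, 0.0], [-0.487, 0.873, -0.0], [-0.0, -0.0, -1.0]]
contact_force: [-1.4, 0.0, 3.7]
opening: 0.0118
gripper_force: 55.0
t: 9.15
tcp_pos: [0.5211, -0.088, 0.1825]
tcp_rot: [[-0.873, -0.487, 0.002], [-0.487, 0.873, 0.0], [-0.002, -0.001, -1.0]]
contact_force: [0.1, 0.5, 4.6]
opening: 0.0115
gripper_force: 55.0
```

The gate is yielding at about 6.5 N net, so I'll go on.

```bash
python3 -m inch '[[[0,0,-0.002],0,0],[[0,0,-0.004],0,0],[[0,0,-0.006],0,0],[[0,0,-0.006],0,0]]'; python3 -m inch '[[[0,0,-0.002],0,0],[[0,0,-0.004],0,0],[[0,0,-0.006],0,0],[[0,0,-0.006],0,0]]';python3 -m inch '[[[0,0,-0.002],0,0],[[0,0,-0.003],0,0],[[0,0,-0.003],0,0]]'
```

```text
t: 9.65
tcp_pos: [0.5197, -0.0892, 0.1758]
tcp_rot: [[-0.874, -0.486, -0.002], [-0.486, 0.874, -0.001], [0.002, -0.0, -1.0]]
contact_force: [-1.5, -1.5, 2.3]
opening: 0.0117
gripper_force: 55.0
t: 10.15
tcp_pos: [0.5196, -0.0885, 0.1695]
tcp_rot: [[-0.873, -0.487, -0.002], [-0.487, 0.873, -0.0], [0.002, 0.001, -1.0]]
contact_force: [-3.3, -2.3, 1.5]
opening: 0.0119
gripper_force: 55.0
t: 10.52
tcp_pos: [0.5198, -0.0883, 0.1667]
tcp_rot: [[-0.873, -0.487, -0.002], [-0.487, 0.873, -0.0], [0.001, 0.001, -1.0]]
contact_force: [-3.4, -2.3, 1.2]
opening: 0.0114
gripper_force: 55.0
```

```bash
for i in 1 2; do python3 -m inch '[[[0,0,-0.001],0,0],[[0,0,-0.002],0,0],[[0,0,-0.002],0,0]]' | grep -E 'tcp_pos|contact'; done; python3 -m inch '[[[0,0,-0.001],0,0],[[0,0,-0.0015],0,0],[[0,0,-0.0015],0,0]]' | grep -E 'tcp_pos|contact'
```

```text
tcp_pos: [0.5199, -0.0884, 0.1647]
contact_force: [-2.9, -1.4, 0.1]
tcp_pos: [0.5197, -0.0885, 0.1626]
contact_force: [-3.8, -1.4, -2.0]
tcp_pos: [0.5225, -0.0871, 0.1622]
contact_force: [-0.1, 0.2, -1.2]
```

The side force vanished and the force dropped, so the gate has flicked shut. I'll hold briefly, then tug up.

```bash
python3 -m inch '[[[0,0,0],0,0],[[0,0,0],0,0],[[0,0,0.002],0,0],[[0,0,0.004],0,0],[[0,0,0.006],0,0],[[0,0,0.008],0,0],[[0,0,0.01],0,0],[[0,0,0.01],0,0]]' | grep -E 'tcp_pos|contact'; for i in 1 2 3; do python3 -m inch '[[[0,0,0.001],0,0],[[0,0,0.0015],0,0],[[0,0,0.0015],0,0]]' | grep -E 'tcp_pos|contact'; done
```

```text
tcp_pos: [0.5206, -0.0883, 0.1718]
contact_force: [0.8, -0.9, -1.5]
tcp_pos: [0.5205, -0.0883, 0.1732]
contact_force: [-0.4, 0.4, -1.5]
tcp_pos: [0.5205, -0.0883, 0.1747]
contact_force: [-0.2, 0.2, -1.3]
tcp_pos: [0.5205, -0.0883, 0.1762]
contact_force: [-0.1, -0.3, -1.6]
```

```bash
for i in 1 2 3; do python3 -m inch '[[[0,0,0.0005],0,0],[[0,0,0.001],0,0],[[0,0,0.001],0,0]]' | grep -E 'tcp_pos|contact'; done
```

```text
tcp_pos: [0.5204, -0.0883, 0.1769]
contact_force: [1.0, 0.3, -2.6]
tcp_pos: [0.5202, -0.0882, 0.1774]
contact_force: [2.5, 0.8, -9.8]
tcp_pos: [0.5201, -0.0881, 0.1779]
contact_force: [6.3, 0.2, -18.3]
```

Tug of about 16 N against the shut gate. Now I'll lower it to rest on the bar.

```bash
python3 -m inch '[[[0,0,-0.001],0,0],[[0,0,-0.004],0,0],[[0,0,-0.007],0,0],[[0,0,-0.01],0,0],[[0,0,-0.013],0,0],[[0,0,-0.016],0,0],[[0,0,-0.0185],0,0],[[0,0,-0.0185],0,0],[[0,0,-0.0185],0,0]]' | grep -E 'tcp_pos|contact'; for i in 1 2; do python3 -m inch '[[[0,0,-0.0005],0,0],[[0,0,-0.0005],0,0],[[0,0,-0.0005],0,0]]' | grep -E 'tcp_pos|contact'; done
```

```text
tcp_pos: [0.5205, -0.0883, 0.1607]
contact_force: [-0.1, -0.0, -0.3]
tcp_pos: [0.5205, -0.0883, 0.1602]
contact_force: [-0.7, 0.7, -1.2]
tcp_pos: [0.5204, -0.0883, 0.1596]
contact_force: [-0.0, 1.0, -1.7]
```

```bash
for i in 1 2 3; do python3 -m inch '[[[0,0,-0.0005],0,0],[[0,0,-0.0005],0,0],[[0,0,-0.0005],0,0]]' | grep -E 'tcp_pos|contact'; done
```

```text
tcp_pos: [0.5205, -0.0882, 0.1592]
contact_force: [0.9, 0.5, -1.7]
tcp_pos: [0.5205, -0.0883, 0.1586]
contact_force: [-0.4, 0.6, -1.6]
tcp_pos: [0.5205, -0.0883, 0.1582]
contact_force: [0.1, 0.1, -1.6]
```

```bash
for i in 1 2 3; do python3 -m inch '[[[0,0,-0.0005],0,0],[[0,0,-0.0005],0,0],[[0,0,-0.0005],0,0]]' | grep -E 'tcp_pos|contact'; done
```

```text
tcp_pos: [0.5205, -0.0883, 0.1578]
contact_force: [0.1, 0.8, 0.9]
tcp_pos: [0.5207, -0.0883, 0.1576]
contact_force: [-1.1, 0.7, 5.0]
tcp_pos: [0.5207, -0.0883, 0.1574]
contact_force: [-1.9, -0.3, 8.3]
```

The hook is seated at TCP z of about 0.158. I'll ease off the load, open, wait and look before retreating.

```bash
python3 -m inch '[[[0,0,0.0007],0,0],[[0,0,0.0007],0,0],[[0,0,0.0007],0,0.15],[[0,0,0.0007],0,0.2],[[0,0,0.0007],0,0.25],[[0,0,0.0007],0,0.3],[[0,0,0.0007],0,0.4],[[0,0,0.0007],0,0.5],[[0,0,0.0007],0,0.6],[[0,0,0.0007],0,0.6],[[0,0,0.0007],0,0.6],[[0,0,0.0007],0,0.6],[[0,0,0.0007],0,0.6],[[0,0,0.0007],0,0.6],[[0,0,0.0007],0,0.6],[[0,0,0.0007],0,0.6]]'
python3 - <<'E'
from h import *
a=cam('scene');b=cam('top')
f=lambda i:cv2.resize(i,(400,400),interpolation=cv2.INTER_CUBIC)
cv2.imwrite('pics/f.png',np.hstack([f(a['pixels'][200:300,350:450]),f(b['pixels'][175:225,390:440])])[:,:,::-1])
E
```

```text
t: 21.02
tcp_pos: [0.5205, -0.0883, 0.1574]
tcp_rot: [[-0.873, -0.487, 0.0], [-0.487, 0.873, -0.0], [0.0, -0.0, -1.0]]
contact_force: [-0.7, -0.6, 0.2]
opening: 0.0561
gripper_force: 0.0
```

View pics/f.png

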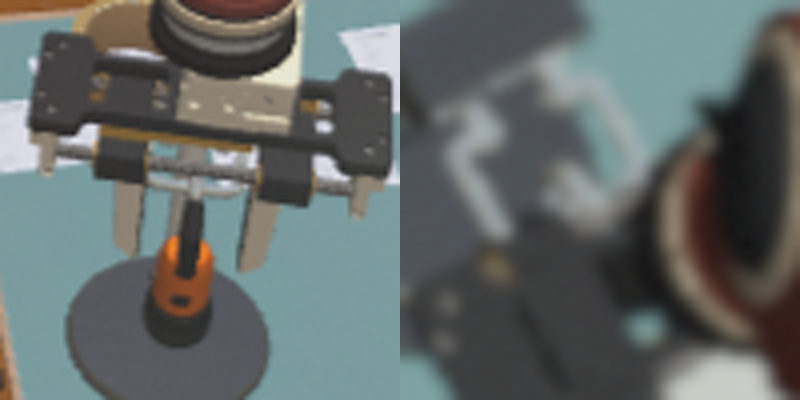

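The torch hangs free on the bar between the open fingers, scene crop (180,250), with its bottom swung a little towards the stand. I'll retreat straight up, then back.

```bash
python3 -m inch '[[[0,0,0.02],0,0.6],[[0,0,0.05],0,0.6],[[0,0,0.09],0,0.6],[[0,0,0.13],0,0.6],[[0,0,0.14],0,0.6],[[-0.02,0.06,0.14],0,0.6],[[-0.03,0.12,0.14],0,0.6],[[-0.03,0.18,0.14],0,0.6],[[-0.03,0.22,0.14],0,0.6],[[-0.03,0.22,0.14],0,0.6],[[-0.03,0.22,0.14],0,0.6],[[-0.03,0.22,0.14],0,0.6],[[-0.03,0.22,0.14],0,0.6],[[-0.03,0.22,0.14],0,0.6],[[-0.03,0.22,0.14],0,0.6],[[-0.03,0.22,0.14],0,0.6]]'
python3 - <<'E'
from h import *
a=cam('scene');b=cam('top')
f=lambda i:cv2.resize(i,(400,400),interpolation=cv2.INTER_CUBIC)
cv2.imwrite('pics/g.png',np.hstack([f(a['pixels'][200:300,350:450]),f(b['pixels'][165:235,375:445])])[:,:,::-1])
E
```

```text
t: 23.12
tcp_pos: [0.4905, 0.1317, 0.2974]
tcp_rot: [[-0.873, -0.487, 0.0], [-0.487, 0.873, -0.0], [-0.0, -0.0, -1.0]]
contact_force: [-0.3, 0.6, 0.9]
opening: 0.0561
gripper_force: 0.0
```

View pics/g.png

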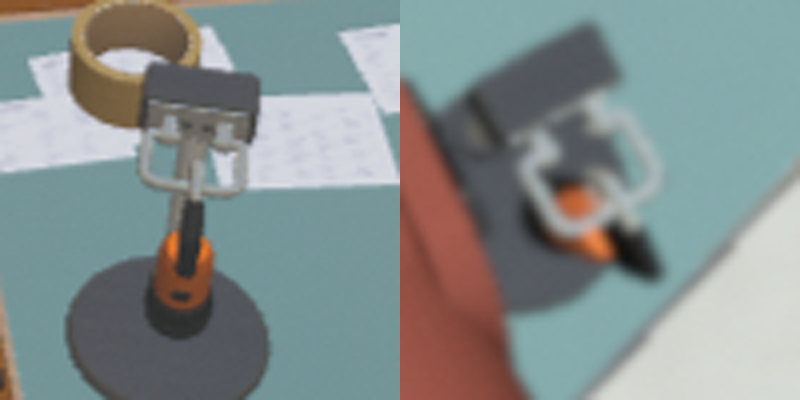

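Both views show the torch hanging by its hook on the front bar, tilted moderately and at rest, and the arm is clear.

```bash
python3 -c "
from cell import bot
print(bot.finish_job())"
```

```text
the job is handed in; nothing more can be done
None
```

The torch hangs by its snap hook from the ring's front bar: the gate flicked shut, a tug of about 16 N held, the arm is clear, and the job is handed in (the hand-in returned no verdict).

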